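# Index the sample carousel one hole on

### The job

The weighing-dish carousel is locked by a spring pin. Draw the pin up by its black knob, turn the wheel counter-clockwise (seen from above) to the next hole, hidden below the rim, feel for it and let the pin drop fully home there, then let go. Never force the wheel against a pin that is in a hole, keep the dishes in their places and leave the other things on the bench alone.

Things in the scene. Friction and masses are not known exactly. Their poses are not given: they have to be found in the camera images.
- hub (a point): Centre of the carousel's round hub on the wheel's turning axis, at the hub's top, 64 mm above the bench. The carousel is a low round turntable: flat bare-aluminium wheel 256 mm across, its top 46 mm above the bench, on a fixed grey base. The hub is 36 mm across and rises 18 mm above the wheel; the knob's housing (24 mm across) also rises 18 mm above it.
- knob (a point): Centre of the black cylindrical pull knob (26 mm across, 26 mm high, upright) on top of the spring pin. It rides near the rim of the wheel, 108 mm from the axis; its centre is 87 mm above the bench when the pin is fully home, and rises with the pin. Nothing else within 50 mm of the knob stands higher than 64 mm above the bench.
- plunger (a joint): How far the pin is drawn up, in m: 0 fully home in a hole, about 0.009 when its nose rests on the steel track between holes, stop at 0.018. More than 0.010 is clear for turning. A damped spring pulls it down with 8 N at 0, plus 0.2 N per mm drawn; damping 30 N per m/s.
- wheel (a joint): Turn of the wheel in rad, 0 at the start, growing counter-clockwise from above; 0.12 N m of friction, stays where left. The next hole lies between 0.89 and 1.21 (unevenly drilled; hidden by the rim, above three small grey lugs that stick out of the base). Holes at 2.09 and -1.05 are wrong ones. The pin has 1.5 mm play in its hole to each side along the rim.
- nose: The pin's steel nose, 10 mm thick with a round end, below the wheel; origin at its lowest point, 21 mm above the bench when home. Pushed slowly along the track it drops into a hole by itself unless the knob is held; hard side pressure on the knob can hang it up half-way: ease off and it drops. More than 30 N on it counts as forcing.
- dish0: Loose shallow round aluminium weighing dish, 58 mm across, 14 mm high, 30 g, standing between three short stubs on the wheel, its centre 68 mm from the axis; origin at the centre of its underside.
- dish1: Loose shallow round aluminium weighing dish, 58 mm across, 14 mm high, 30 g, standing between three short stubs on the wheel, its centre 68 mm from the axis; origin at the centre of its underside.
- dish2: Loose shallow round aluminium weighing dish, 58 mm across, 14 mm high, 30 g, standing between three short stubs on the wheel, its centre 68 mm from the axis; origin at the centre of its underside.
- nest0 (a point): Centre of the place on the wheel where dish0 stands, on the wheel's top.
- nest1 (a point): Centre of the place on the wheel where dish1 stands, on the wheel's top.
- nest2 (a point): Centre of the place on the wheel where dish2 stands, on the wheel's top.
- bottle: Bystander: amber bottle, 72 mm across, 150 mm high; origin at the centre of its underside.
- beaker: Bystander: glass beaker, 70 mm across, 85 mm high; origin at the centre of its underside.
- spatula: Bystander: steel spoon lying flat on the bench, 200 mm long along its x axis; origin half-way along, on its underside.

How it is judged (in metres and radians):
On the way, in this order (a step that is already met when the one before it is completed fails the run):
1. the pin is drawn up clear of its hole while the wheel still stands at the start (value of joint plunger above 0.009 m and value of joint wheel between -0.1 and 0.1 rad), for 0.05 s.
2. the wheel is turned counter-clockwise with the pin out (value of joint wheel between 0.4 and 1.35 rad and value of joint plunger above 0.006 m), for 0.1 s.
3. the pin has dropped into the next hole (value of joint plunger below 0.003 m and value of joint wheel between 0.85 and 1.25 rad), for 0.2 s.
At the end, for the whole second after the job is handed in: The pin is home (within 3 mm) in the next hole counter-clockwise (wheel between 0.85 and 1.25 rad), the wheel at rest, the knob let go, and each dish within 12 mm of its place on the wheel (all of step 3 and velocity of joint wheel between -0.02 and 0.02 rad/s and contact force between the fingers and anything else below 0.5 N and distance between dish0 and nest0 below 0.012 m and distance between dish1 and nest1 below 0.012 m and distance between dish2 and nest2 below 0.012 m); the robot touches nothing.
It fails at once if the pin's nose is loaded with more than 30 N (wheel forced against the pin, or pin rammed down) (contact force between nose and anything else above 30 N).
It fails at once if a dish is knocked out of its place (distance between dish0 and nest0 above 0.02 m or distance between dish1 and nest1 above 0.02 m or distance between dish2 and nest2 above 0.02 m).
It fails at once if the bottle, beaker or spoon is disturbed (distance of any of bottle, beaker, spatula from where it was at the start of the episode above 0.015 m).
It also fails if it takes over 48 s, if anything falls off the work surface, if the arm or the gripper's body presses on something with over 40 N, if the wrist force passes 120 N, or if a joint passes its speed limit or range.

### The arm

A 6-joint arm with a two-finger parallel gripper is mounted at the origin on the work surface. World frame = base frame: x ahead of the robot, y to its left, z up, the work surface at z = 0. Lengths are in mm, angles in rad, forces in N, time in s.
With the tool pointing down it reaches from about 375 to 975 mm from the base axis. Payload 3.8 kg.
Tool frame: the origin (TCP) lies at the very end of the fingers, on their centre line; the grasp point (between the pads) lies 19 mm behind it; z points along the fingers, y is the line along which they close (so a half turn about z gives the same grasp; the last joint's range is limited). The gripper opens to 88 mm and grips with 3 to 60 N. Pads are 18 mm wide; open, the fingers measure 123 mm over their backs; the gripper's body (75 mm by 187 mm) begins 45 mm behind the grasp point.
Start: joints at [-1.151, 0.264, 1.604, -0, 1.274, -0.037], TCP at [297.722, -605.788, 238.706] pointing down, gripper open.
Joint ranges: [-2.63, 2.63], [-0.94, 2.18], [0.31, 2.57], [-1.31, 4.45], [0, 2.66], [-2.55, 2.55]. Speed limits (rad/s): [2.57, 2.57, 3.14, 3.14, 3.14, 3.14].

### API

Orientations are given as a unit quaternion [w, x, y, z].
In Python, from bench import bot gives the robot as it stands. The module is installed in compiled form; this text tells all that it offers.
- The arm moves only by the tool jog_arm, never from a script. Its argument "targets" is a list of rows, each an object of numbers: "tx", "ty", "tz": the shift along the tool's x, y, z in m; "yaw": the turn about the tool's z in degrees; "gripper": the opening, from -1 (shut) to 1 (fully open), so that 0 is half open. In form: [{"tx": .., "ty": .., "tz": .., "yaw": .., "gripper": ..}, ...]. A call has 1 to 10 rows; each row is the pose to reach, as a shift and turn from the pose commanded when the call began, along the tool's axes at that moment; what a row does not reach only later rows make up. A row lasts 1/12 s, in which the tool goes at most 41.7 mm and 7.16 degrees, less where a joint would pass 70% of its speed; a pose out of reach is approached as far as the arm can. A call with a gripper value outside its range is refused whole. The fingers move at their own pace and stop on an object; the grip force is fixed at half the most. Time passes only in rows, so rows that repeat a pose let the fingers close. It gives the time, the measured TCP pose, the force, the opening and the grip force at its end, in the units of the state.
- bot.sense(): the state, without advancing time (a new reading comes with each control period).
- bot.read_camera(name): name is "scene" or "top" or "wrist"; returns a dict with "frame" (420x560x3 uint8, red, green, blue), "fx", "fy", "cx", "cy" (pixels), "k1" (the pictures are not rectified: a ray, as slopes to the right and down, at radius r is drawn at 1 + k1 r^2 times it, then the intrinsics apply), "view" (4x4, takes a point from world to camera coordinates). Camera axes: x right, y down, z forward; pixel columns grow to the right and rows downward; lengths in mm; the calibration is good to about 2 mm. A picture is of the moment at which its call begins. There is no depth.
- bot.close_job(): hands the job in; it is judged then, once.
Trained networks look in a picture, given as the dict that the camera call returned (one of the last four; its "shot" number tells which), for a name from the list of things; names that differ only in an ending like _2 or _b are one class to them, and where a whole thing is asked for, a point or a joint stands for the part that bears it (a point fixed in the world has none). Each returns a list of dicts, best first, with "conf" (0 to 1); they miss things now and then, are a little off and sometimes report something else, mostly with a low value. They report only what shows in the picture. A call takes as long as a camera call.
- bot.search_frame(picture, label): "pixel" ([column, row] in pixels, amid what is visible of it).
- bot.regions_of(picture, label): "region" (420x560 bool, what is visible of it) and "pixel" ([column, row] in pixels, amid what is visible of it).
- bot.landmark_of(picture, label): "pixel" ([column, row] in pixels: a listed point, or the origin of a listed thing).
The state is a dict: "clock": time; "joint_positions": joint angles; "qvel": joint speeds; "joint_efforts": joint torques, N m; "tool_pos": TCP position; "eef_rot": TCP orientation; "ft_force": force on the tool from outside, world axes, zero at the start; "torque": the same for the moment, N m; "width": finger opening in mm; "grasp_force": force on a finger pad.
Only numpy, scipy, OpenCV 4.12 (cv2) and the standard library are available. Lean on these libraries where they do the work, as an engineer would, in place of code of your own. Each camera call takes 0.05 s, during which the arm holds its last target. There are 200 camera calls.

## Working session

There is one attempt and no reset: what is moved stays moved. The work goes in short steps, Python scripts to look and compute and a tool call to move; the robot and the scene stay as the last step left them, time stands still between calls to the robot, and variables do not carry over. Pictures are saved under pics/ and viewed, at most 10 in all, crops included, and the job is handed in when it is done.

Besides the shell and the picture viewer there is one more tool, called after "Call:" by a JSON object that holds its "fn" and its "kwargs". jog_arm: Moves the arm, as the interface text tells. Its arguments: {"type":"object","properties":{"targets":{"type":"array"}},"required":["targets"]}

```bash
mkdir -p pics; cat > h.py <<'E'
import numpy as np, cv2
from bench import bot
def ray(p,px):
    d=np.array([(px[0]-p['cx'])/p['fx'],(px[1]-p['cy'])/p['fy']]); u=d.copy()
    for _ in range(20): u=d/(1+p['k1']*(u@u))
    V=np.array(p['view']);R=V[:3,:3];t=V[:3,3]
    return -R.T@t, R.T@np.array([u[0],u[1],1])
def at_z(p,px,z):
    o,d=ray(p,px); return o+d*(z-o[2])/d[2]
def proj(p,X):
    V=np.array(p['view']);c=V[:3,:3]@np.array(X,float)+V[:3,3];u=c[:2]/c[2]
    u=u*(1+p['k1']*(u@u)); return np.array([p['cx']+p['fx']*u[0],p['cy']+p['fy']*u[1]])
def save(p,n): cv2.imwrite('pics/'+n,cv2.cvtColor(p['frame'],cv2.COLOR_RGB2BGR))
E
python3 - <<'E'
from h import *
np.set_printoptions(precision=1,suppress=True)
print(bot.sense())
fr=[]
for n in ('scene','top'):
    p=bot.read_camera(n); save(p,n+'0.png'); fr.append(p['frame'])
    for l,z in (('hub',64),('knob',87),('dish0',46),('bottle',0),('beaker',0),('spatula',0)):
        for r in bot.landmark_of(p,l)[:3]: print(n,l,round(r['conf'],2),np.array(r['pixel']),at_z(p,r['pixel'],z))
E
```

```text
{'clock': 0.0, 'joint_positions': array([-1.2,  0.3,  1.6, -0. ,  1.3, -0. ]), 'qvel': array([-0., -0.,  0.,  0., -0.,  0.]), 'joint_efforts': array([ -0. , -50.2, -35.7,   0.1,   0. ,  -0. ]), 'tool_pos': array([ 297.4, -605.2,  237.4]), 'eef_rot': array([-0. ,  1. ,  0.2, -0. ]), 'ft_force': array([-0.4,  0.1,  0.5]), 'torque': array([-0.,  0.,  0.]), 'grasp_force': 0.0, 'width': 88.0723252737834}
scene hub 0.7 [256.9 210.7] [595.  -29.6  64. ]
scene knob 0.55 [294.6 208.9] [526.2  40.2  87. ]
scene knob 0.17 [229.1 218.5] [677.3 -34.7  87. ]
scene dish0 0.62 [242.4 201.3] [597.3 -93.1  46. ]
scene dish0 0.56 [226.8 213.7] [655.6 -82.1  46. ]
scene dish0 0.52 [263.6 234.6] [620.2  32.9  46. ]
scene bottle 0.69 [400.3 294.2] [444.4 357.6   0. ]
scene beaker 0.92 [366.7 337.7] [592.1 389.2   0. ]
scene beaker 0.6 [229.3 215.6] [ 634.3 -106.7    0. ]
scene spatula 0.95 [212.1 145.6] [ 514.6 -381.2   -0. ]
top hub 0.79 [283.4 187.5] [602.4 -26.8  64. ]
top hub 0.28 [315.5 195. ] [585.7 -98.3  64. ]
top knob 0.64 [250.1 220.7] [526.2  46.2  87. ]
top dish0 0.98 [304.2 161.5] [665.7 -75.6  46. ]
top dish0 0.89 [259.4 180.1] [622.2  26.7  46. ]
top dish0 0.58 [315.7 195.8] [ 586.5 -101.    46. ]
top bottle 0.64 [111.5 263.2] [435.2 367.3   0. ]
top beaker 0.7 [101.2 194.4] [595.3 397.4   0. ]
top spatula 0.85 [430.6 227.4] [ 517.8 -380.5    0. ]
top spatula 0.58 [255.  180.9] [628.6  37.5   0. ]
```

View pics/scene0.png

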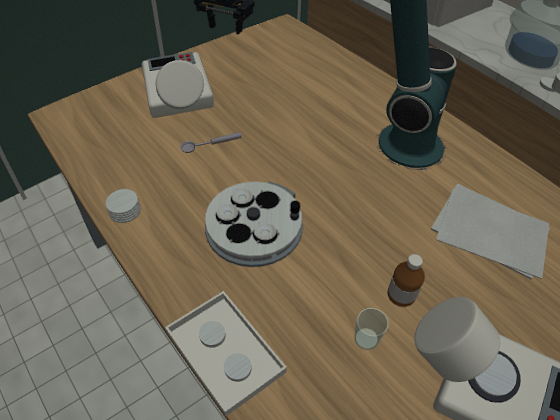

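View pics/top0.png

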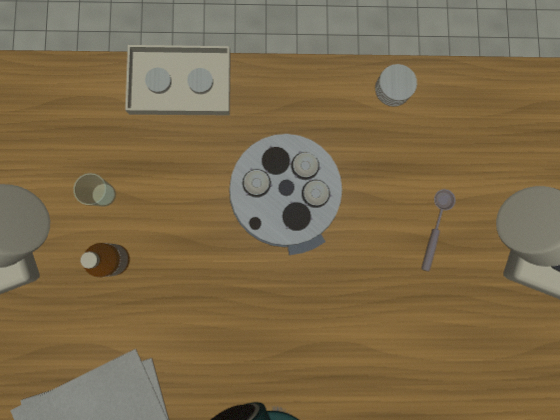

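The pictures match the detections: the wheel is at top pixel (286,188), the black knob at (255,223), and the grey lugs at (305,244). The knob therefore has to travel from lower left to the bottom of the wheel. Next I work out the approach in tool axes.

```bash
cat >> h.py <<'E'
from scipy.spatial.transform import Rotation as Ro
def tool(s=None):
    s=s or bot.sense(); q=s['eef_rot']; return np.array(s['tool_pos']),Ro.from_quat([q[1],q[2],q[3],q[0]]).as_matrix()
E
python3 - <<'E'
from h import *
np.set_printoptions(precision=4,suppress=True)
P,R=tool(); print(P,R)
k=np.array([526,44,0]);h=np.array([600,-28,0]);d=k-h
ang=np.arctan2(d[1],d[0]);print('ang',np.degrees(ang),np.linalg.norm(d))
yw=np.degrees(np.arctan2(R[1,1],R[0,1]));print('tooly ang',yw)
print('yaw options (tool, neg world)',[-(np.degrees(ang)-90-yw+180*i) for i in(-1,0,1,2)])
print('shift', R.T@(np.array([526,44,170])-P)/1000)
E
```

```text
[ 297.7417 -605.8062  238.7691] [[ 0.8975  0.4411  0.    ]
 [ 0.4411 -0.8975 -0.0001]
 [-0.      0.0001 -1.    ]]
ang 135.78482460299188 103.24727599312246
tooly ang -63.82730892152201
yaw options (tool, neg world) [np.float64(70.3878664754861), np.float64(-109.6121335245139), np.float64(-289.61213352451387), np.float64(-469.61213352451387)]
shift [ 0.4915 -0.4825  0.0687]
```

Call:
{"fn": "jog_arm", "kwargs": {"targets": [{"tx": 0.4915, "ty": -0.4825, "tz": 0.06, "yaw": -109.6, "gripper": 0.2}, {"tx": 0.4915, "ty": -0.4825, "tz": 0.06, "yaw": -109.6, "gripper": 0.2}, {"tx": 0.4915, "ty": -0.4825, "tz": 0.06, "yaw": -109.6, "gripper": 0.2}, {"tx": 0.4915, "ty": -0.4825, "tz": 0.06, "yaw": -109.6, "gripper": 0.2}, {"tx": 0.4915, "ty": -0.4825, "tz": 0.06, "yaw": -109.6, "gripper": 0.2}, {"tx": 0.4915, "ty": -0.4825, "tz": 0.06, "yaw": -109.6, "gripper": 0.2}, {"tx": 0.4915, "ty": -0.4825, "tz": 0.06, "yaw": -109.6, "gripper": 0.2}, {"tx": 0.4915, "ty": -0.4825, "tz": 0.06, "yaw": -109.6, "gripper": 0.2}, {"tx": 0.4915, "ty": -0.4825, "tz": 0.06, "yaw": -109.6, "gripper": 0.2}, {"tx": 0.4915, "ty": -0.4825, "tz": 0.06, "yaw": -109.6, "gripper": 0.2}]}}

```text
clock: 1.53
tool_pos: [435.6, -212.3, 202.8]
eef_rot: [0.001, 0.655, 0.755, 0.0]
ft_force: [0.2, -0.2, 0.3]
width: 53.0
grasp_force: 0.0
```

```bash
cat > go.py <<'E'
import sys
from h import *
np.set_printoptions(precision=4,suppress=True)
x,y,z,a=map(float,sys.argv[1:5])
s=bot.sense();P,R=tool(s); print(s['clock'],P,s['joint_positions'],s['ft_force'],s['width'])
yw=np.degrees(np.arctan2(R[1,1],R[0,1]))
print('tooly',yw,'shift m',R.T@(np.array([x,y,z])-P)/1000,'yaw',-((a-yw+90)%180-90))
E
python3 go.py 526 44 178 45.8
```

```text
1.5333 [ 435.622  -212.3144  202.8151] [-0.505  -0.0751  2.0411  0.0001  1.1745 -0.6468] [ 0.1853 -0.1555  0.2601] 53.009960285475636
tooly 8.124252407939492 shift m [0.241  0.1257 0.0248] yaw -37.6757475920605
```

Call:
{"fn": "jog_arm", "kwargs": {"targets": [{"tx": 0.241, "ty": 0.1257, "tz": 0.0248, "yaw": -37.7, "gripper": 0.2}, {"tx": 0.241, "ty": 0.1257, "tz": 0.0248, "yaw": -37.7, "gripper": 0.2}, {"tx": 0.241, "ty": 0.1257, "tz": 0.0248, "yaw": -37.7, "gripper": 0.2}, {"tx": 0.241, "ty": 0.1257, "tz": 0.0248, "yaw": -37.7, "gripper": 0.2}, {"tx": 0.241, "ty": 0.1257, "tz": 0.0248, "yaw": -37.7, "gripper": 0.2}, {"tx": 0.241, "ty": 0.1257, "tz": 0.0248, "yaw": -37.7, "gripper": 0.2}, {"tx": 0.241, "ty": 0.1257, "tz": 0.0248, "yaw": -37.7, "gripper": 0.2}, {"tx": 0.241, "ty": 0.1257, "tz": 0.0248, "yaw": -37.7, "gripper": 0.2}, {"tx": 0.241, "ty": 0.1257, "tz": 0.0248, "yaw": -37.7, "gripper": 0.2}]}}

```text
clock: 2.28
tool_pos: [527.2, 42.8, 177.6]
eef_rot: [-0.0, 0.377, 0.926, -0.0]
ft_force: [0.6, 0.0, -0.5]
width: 52.6
grasp_force: 0.0
```

```bash
python3 - <<'E'
from h import *
np.set_printoptions(precision=1,suppress=True)
p=bot.read_camera('wrist'); save(p,'w1.png')
for l,z in (('hub',64),('knob',87),('dish0',46)):
    for r in bot.landmark_of(p,l)[:3]: print(l,round(r['conf'],2),np.array(r['pixel']),at_z(p,r['pixel'],z))
for r in bot.regions_of(p,'knob')[:2]:
    print('reg',r['conf'],r['pixel'],r['region'].sum())
E
python3 go.py 526 44 178 45.8
```

```text
hub 0.95 [272. 301.] [600.  -32.5  64. ]
hub 0.63 [225.4 325. ] [587.  -87.4  64. ]
knob 0.88 [265.1 212.2] [523.9  34.6  87. ]
dish0 0.64 [225.4 322.2] [592.4 -97.3  46. ]
dish0 0.62 [330.2 258.9] [614.8  36.2  46. ]
dish0 0.58 [277. 346.] [655.3 -79.2  46. ]
reg 0.6 [263.0, 211.8] 971
2.5333 [526.9521  40.3751 177.9596] [ 0.0295  0.0342  1.9821 -0.0003  1.125  -0.7625] [-0.2858  0.7587  0.7224] 52.75258322498201
tooly 45.38590834453607 shift m [ 0.0032  0.0019 -0.    ] yaw -0.41409165546392046
```

View pics/w1.png

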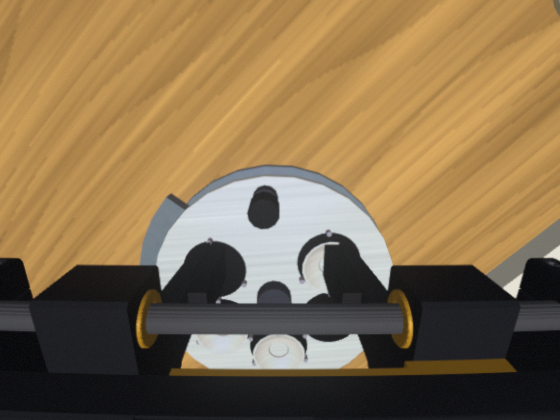

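The wrist picture shows the knob at about (264,205) and the hub at (272,290), with a base lug block at the left, (165,215). The three cameras disagree by a few mm, so I fit the hub and knob angle jointly and check that against the close view.

```bash
python3 - <<'E'
from h import *
from scipy.optimize import least_squares
np.set_printoptions(precision=1,suppress=True)
w=bot.read_camera('wrist');s=bot.read_camera('scene');t=bot.read_camera('top')
ob=[(s,'h',(256.9,210.7)),(s,'k',(294.6,208.9)),(t,'h',(283.4,187.5)),(t,'k',(250.1,220.7)),(w,'h',(272,301)),(w,'k',(265.1,212.2))]
def pts(v):
    return dict(h=[v[0],v[1],64],k=[v[0]+108*np.cos(v[2]),v[1]+108*np.sin(v[2]),87])
f=lambda v:np.concatenate([proj(p,pts(v)[n])-np.array(c) for p,n,c in ob])
r=least_squares(f,[600,-28,2.36],x_scale=[1,1,.01],loss='soft_l1');print(r.x,np.degrees(r.x[2]),pts(r.x));print(r.fun.reshape(-1,2) if 0 else f(r.x).reshape(-1,2))
v=r.x
def draw(p,x0,y0,wd,ht,sc):
    im=cv2.resize(cv2.cvtColor(p['frame'],cv2.COLOR_RGB2BGR)[y0:y0+ht,x0:x0+wd],None,fx=sc,fy=sc,interpolation=cv2.INTER_CUBIC)
    k=pts(v)['k']
    for c,rad,z,col in ((k,13,100,(0,255,0)),(k,13,74,(0,255,255)),(v,128,46,(0,0,255)),(v,18,64,(255,0,255))):
        a=np.linspace(0,2*np.pi,120)
        q=np.array([(proj(p,[c[0]+rad*np.cos(b),c[1]+rad*np.sin(b),z])-[x0-.5,y0-.5])*sc for b in a])
        cv2.polylines(im,[q.astype(int)],True,col,1)
    return im
a=draw(w,140,150,267,200,1.5);b=draw(s,190,170,134,100,3); c=draw(t,219,125,134,125,3)
im=np.zeros((600,800,3),np.uint8);im[:300,:a.shape[1]]=a[:300,:400];im[:300,400:][:, :b.shape[1]]=b[:, :400];im[300:,:400]=cv2.resize(c[:,:400],(400,373))[:300] ;
c2=draw(t,225,130,120,120,2.5);im[300:,400:700]=c2[:300,:300];im[300:,:400]=0
c3=draw(w,230,170,100,75,4);im[300:,:400]=c3
cv2.imwrite('pics/fit.png',im)
E
```

```text
[601.4 -36.2   2.4] 138.043684439611 {'h': [np.float64(601.3507314530327), np.float64(-36.18950704865539), 64], 'k': [np.float64(521.0360152601301), np.float64(36.01538449515554), 87]}
[[-3.5 -0.4]
 [ 0.5 -1.9]
 [ 4.2  0.5]
 [ 4.7  2.4]
 [ 0.7  1.5]
 [ 1.  -5.3]]
```

View pics/fit.png

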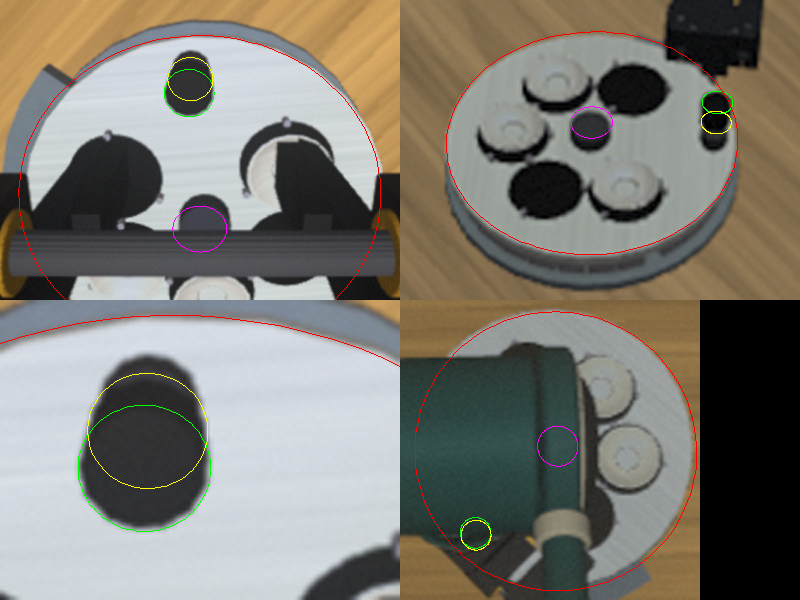

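The overlay fits the knob in the wrist and scene views to about 1 px, and the rim agrees too. That puts the knob at about (521,36) and the hub at (601.4,-36.2), with the knob at 138°.

```bash
python3 go.py 521 36 71 48
```

```text
2.6833 [527.0638  40.6386 177.9589] [ 0.0299  0.0344  1.9819 -0.0001  1.1249 -0.7624] [-0.1005  0.23   -0.6014] 52.797981710066054
tooly 45.39427434745332 shift m [ 0.0011 -0.0076  0.107 ] yaw -2.605725652546681
```

Call:
{"fn": "jog_arm", "kwargs": {"targets": [{"tx": 0.001, "ty": -0.0076, "tz": 0.03, "yaw": -2.6, "gripper": 0.1}, {"tx": 0.001, "ty": -0.0076, "tz": 0.06, "yaw": -2.6, "gripper": 0.0}, {"tx": 0.001, "ty": -0.0076, "tz": 0.09, "yaw": -2.6, "gripper": 0.0}, {"tx": 0.001, "ty": -0.0076, "tz": 0.107, "yaw": -2.6, "gripper": 0.0}, {"tx": 0.001, "ty": -0.0076, "tz": 0.107, "yaw": -2.6, "gripper": -0.1}, {"tx": 0.001, "ty": -0.0076, "tz": 0.107, "yaw": -2.6, "gripper": -0.2}, {"tx": 0.001, "ty": -0.0076, "tz": 0.107, "yaw": -2.6, "gripper": -0.25}, {"tx": 0.001, "ty": -0.0076, "tz": 0.107, "yaw": -2.6, "gripper": -0.3}, {"tx": 0.001, "ty": -0.0076, "tz": 0.107, "yaw": -2.6, "gripper": -0.3}]}}

```text
clock: 3.43
tool_pos: [522.8, 36.9, 72.7]
eef_rot: [0.002, 0.358, 0.934, 0.001]
ft_force: [0.1, -0.0, 0.5]
width: 31.0
grasp_force: 0.0
```

```bash
python3 go.py 521 36 71 48; python3 - <<'E'
from h import *
p=bot.read_camera('wrist'); save(p,'w2.png'); s=bot.read_camera('scene')
a=cv2.resize(p['frame'],(560,420)); b=cv2.resize(s['frame'][150:280,180:340],None,fx=1.4,fy=1.4)
im=np.zeros((420,800,3),np.uint8); im[:,:560]=a; im[:182,560:784]=b
cv2.imwrite('pics/w2.png',im[:,:,::-1])
E
```

```text
3.4333 [522.7529  36.9029  72.6748] [ 0.0229  0.1444  2.0802 -0.      0.9133 -0.8163] [ 0.0556 -0.0384  0.4917] 31.016438010152257
tooly 48.08566662193483 shift m [ 0.0007 -0.0018  0.0017] yaw 0.08566662193481989
```

View pics/w2.png

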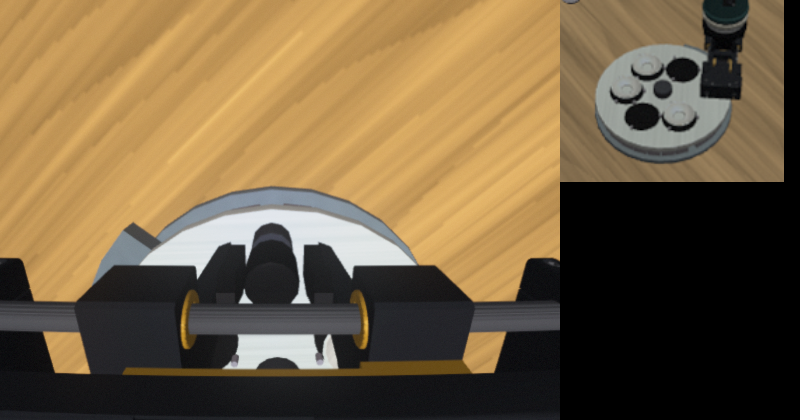

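The knob sits between the fingers at (272,270) and is slightly left of centre while the arm settles. I'll close in small steps and watch the side force.

Call:
{"fn": "jog_arm", "kwargs": {"targets": [{"tx": 0, "ty": 0, "tz": 0, "yaw": 0, "gripper": -0.3}, {"tx": 0, "ty": 0, "tz": 0, "yaw": 0, "gripper": -0.36}, {"tx": 0, "ty": 0, "tz": 0, "yaw": 0, "gripper": -0.36}]}}

```text
clock: 3.78
tool_pos: [521.2, 37.0, 71.0]
eef_rot: [0.0, 0.358, 0.934, 0.0]
ft_force: [-0.9, 0.6, -0.1]
width: 28.3
grasp_force: 0.0
```

```bash
python3 go.py 521 36 71 48
```

```text
3.7833 [521.2248  36.984   70.9849] [ 0.0232  0.146   2.0822 -0.      0.913  -0.8163] [-0.872   0.5966 -0.1027] 28.318461781682085
tooly 48.098840733292135 shift m [-0.0005 -0.0009 -0.    ] yaw 0.0988407332921355
```

Call:
{"fn": "jog_arm", "kwargs": {"targets": [{"tx": 0, "ty": 0, "tz": 0, "yaw": 0, "gripper": -0.4}, {"tx": 0, "ty": 0, "tz": 0, "yaw": 0, "gripper": -0.43}, {"tx": 0, "ty": 0, "tz": 0, "yaw": 0, "gripper": -0.5}, {"tx": 0, "ty": 0, "tz": 0, "yaw": 0, "gripper": -0.6}]}}

```text
clock: 4.12
tool_pos: [521.0, 36.9, 70.8]
eef_rot: [-0.0, 0.358, 0.934, -0.0]
ft_force: [-0.8, 0.1, 1.5]
width: 25.1
grasp_force: 30.0
```

Gripped with no side load. Drawing the pin up 14 mm.

Call:
{"fn": "jog_arm", "kwargs": {"targets": [{"tx": 0, "ty": 0, "tz": -0.004, "yaw": 0, "gripper": -0.6}, {"tx": 0, "ty": 0, "tz": -0.008, "yaw": 0, "gripper": -0.6}, {"tx": 0, "ty": 0, "tz": -0.012, "yaw": 0, "gripper": -0.6}, {"tx": 0, "ty": 0, "tz": -0.014, "yaw": 0, "gripper": -0.6}, {"tx": 0, "ty": 0, "tz": -0.014, "yaw": 0, "gripper": -0.6}, {"tx": 0, "ty": 0, "tz": -0.014, "yaw": 0, "gripper": -0.6}]}}

```text
clock: 4.62
tool_pos: [520.7, 36.7, 84.3]
eef_rot: [-0.0, 0.358, 0.934, -0.0]
ft_force: [3.2, -2.9, -11.3]
width: 24.8
grasp_force: 30.0
```

```bash
python3 - <<'E'
from h import *
np.set_printoptions(precision=4,suppress=True)
P,R=tool();print(bot.sense()['ft_force'],P)
H=np.array([601.4,-36.2]);d=P[:2]-H;r=np.hypot(*d);print('r',r)
for n in range(1,15):
    th=0.05*n; c,s=np.cos(th),np.sin(th)
    e=np.array([c*d[0]-s*d[1],s*d[0]+c*d[1]])*1
    v=np.append(H+e,P[2])-P
    print(n,th,np.round(R.T@v/1000,4),-np.degrees(th).round(2))
E
```

```text
[  3.1818  -2.8552 -11.2643] [520.6609  36.6882  84.3245]
r 108.77264719421058
1 0.05 [-0.0001 -0.0054  0.    ] -2.86
2 0.1 [-0.0005 -0.0109  0.    ] -5.73
3 0.15000000000000002 [-0.0012 -0.0163  0.    ] -8.59
4 0.2 [-0.0021 -0.0216  0.    ] -11.46
5 0.25 [-0.0033 -0.0269  0.    ] -14.32
6 0.30000000000000004 [-0.0048 -0.0322  0.    ] -17.19
7 0.35000000000000003 [-0.0065 -0.0373  0.    ] -20.05
8 0.4 [-0.0085 -0.0424  0.    ] -22.92
9 0.45 [-0.0107 -0.0473  0.    ] -25.78
10 0.5 [-0.0132 -0.0522  0.    ] -28.65
11 0.55 [-0.0159 -0.0569  0.    ] -31.51
12 0.6000000000000001 [-0.0188 -0.0615  0.    ] -34.38
13 0.65 [-0.022  -0.0659  0.    ] -37.24
14 0.7000000000000001 [-0.0254 -0.0701  0.0001] -40.11
```

The upward pull reads 11 N, as the spring predicts, so the pin is out. Turning 0.4 rad.

Call:
{"fn": "jog_arm", "kwargs": {"targets": [{"tx": 0, "ty": -0.0027, "tz": 0, "yaw": -1.4, "gripper": -0.6}, {"tx": -0.0003, "ty": -0.008, "tz": 0, "yaw": -4.3, "gripper": -0.6}, {"tx": -0.0008, "ty": -0.0136, "tz": 0, "yaw": -7.2, "gripper": -0.6}, {"tx": -0.0021, "ty": -0.0216, "tz": 0, "yaw": -11.46, "gripper": -0.6}, {"tx": -0.0033, "ty": -0.0269, "tz": 0, "yaw": -14.3, "gripper": -0.6}, {"tx": -0.0048, "ty": -0.0322, "tz": 0, "yaw": -17.2, "gripper": -0.6}, {"tx": -0.0065, "ty": -0.0373, "tz": 0, "yaw": -20, "gripper": -0.6}, {"tx": -0.0075, "ty": -0.04, "tz": 0, "yaw": -21.5, "gripper": -0.6}, {"tx": -0.0085, "ty": -0.0424, "tz": 0, "yaw": -22.9, "gripper": -0.6}, {"tx": -0.0085, "ty": -0.0424, "tz": 0, "yaw": -22.9, "gripper": -0.6}]}}

```text
clock: 5.45
tool_pos: [500.2, -0.9, 85.1]
eef_rot: [0.001, 0.165, 0.986, -0.0]
ft_force: [6.3, -3.8, -11.7]
width: 25.0
grasp_force: 30.0
```

```bash
cat > ck.py <<'E'
from h import *
import sys
np.set_printoptions(precision=4,suppress=True)
s=bot.sense();P,R=tool(s);H=np.array([601.4,-36.2]);d=P[:2]-H
print(s['clock'],P,'r',np.hypot(*d),'ang',np.arctan2(d[1],d[0])%(2*np.pi)-2.4093,'Ftool',R.T@s['ft_force'],'w',s['width'],'j',s['joint_positions'])
r=float(sys.argv[2]) if len(sys.argv)>2 else np.hypot(*d)
a0=np.arctan2(d[1],d[0])
for th in map(float,sys.argv[1].split(',')):
    v=np.append(H+r*np.array([np.cos(a0+th),np.sin(a0+th)]),P[2])-P
    print(th,np.round(R.T@v/1000,4),-np.degrees(th).round(2))
E
python3 ck.py 0.05,0.1,0.15,0.2,0.25,0.3,.35
```

```text
5.45 [500.1586  -0.8814  85.0754] r 107.22514182433453 ang 0.39663784892220866 Ftool [-7.1251 -1.5153 11.7198] w 25.015826832154747 j [-0.0513  0.0848  2.1201 -0.0004  0.934  -1.2906]
0.05 [-0.0001 -0.0054 -0.    ] -2.86
0.1 [-0.0005 -0.0107 -0.    ] -5.73
0.15 [-0.0011 -0.016  -0.    ] -8.59
0.2 [-0.002  -0.0213 -0.    ] -11.46
0.25 [-0.0032 -0.0265 -0.    ] -14.32
0.3 [-0.0046 -0.0317 -0.    ] -17.19
0.35 [-0.0063 -0.0368  0.    ] -20.05
```

Call:
{"fn": "jog_arm", "kwargs": {"targets": [{"tx": -0.0005, "ty": -0.0027, "tz": 0, "yaw": -1.4, "gripper": -0.6}, {"tx": -0.0013, "ty": -0.008, "tz": 0, "yaw": -4.3, "gripper": -0.6}, {"tx": -0.0023, "ty": -0.0134, "tz": 0, "yaw": -7.2, "gripper": -0.6}, {"tx": -0.0035, "ty": -0.0213, "tz": 0, "yaw": -11.46, "gripper": -0.6}, {"tx": -0.0047, "ty": -0.0265, "tz": 0, "yaw": -14.3, "gripper": -0.6}, {"tx": -0.0061, "ty": -0.0317, "tz": 0, "yaw": -17.2, "gripper": -0.6}, {"tx": -0.0069, "ty": -0.034, "tz": 0, "yaw": -18.5, "gripper": -0.6}, {"tx": -0.0069, "ty": -0.034, "tz": 0, "yaw": -18.5, "gripper": -0.6}, {"tx": -0.0069, "ty": -0.034, "tz": 0, "yaw": -18.5, "gripper": -0.6}]}}

```text
clock: 6.2
tool_pos: [495.3, -34.9, 84.9]
eef_rot: [0.001, 0.005, 1.0, 0.0]
ft_force: [5.1, -2.2, -11.4]
width: 25.0
grasp_force: 30.0
```

```bash
python3 ck.py 0.02,0.05,0.1,0.15
```

```text
6.2 [495.2954 -34.8617  84.8988] r 106.1130381243646 ang 0.719680655126155 Ftool [-5.1504 -2.1402 11.3831] w 24.99207363655032 j [-0.1207  0.0789  2.127   0.0004  0.934  -1.682 ]
0.02 [-0.     -0.0021 -0.    ] -1.15
0.05 [-0.0001 -0.0053 -0.    ] -2.86
0.1 [-0.0005 -0.0106 -0.    ] -5.73
0.15 [-0.0011 -0.0159  0.    ] -8.59
```

```bash
sed -i 's/601.4,-36.2/603.2,-33.0/; s/2.4093/2.4375/' ck.py; python3 ck.py 0.01,0.02,0.05,0.1 108
```

```text
6.2 [495.2954 -34.8617  84.8988] r 107.92065853845332 ang 0.7213444975228906 Ftool [-5.1504 -2.1402 11.3831] w 24.99207363655032 j [-0.1207  0.0789  2.127   0.0004  0.934  -1.682 ]
0.01 [ 0.     -0.0011 -0.    ] -0.57
0.02 [-0.     -0.0022 -0.    ] -1.15
0.05 [-0.0002 -0.0054 -0.    ] -2.86
0.1 [-0.0008 -0.0108 -0.    ] -5.73
```

Call:
{"fn": "jog_arm", "kwargs": {"targets": [{"tx": -0.0005, "ty": 0, "tz": 0.002, "yaw": 0, "gripper": -0.6}, {"tx": -0.001, "ty": 0, "tz": 0.004, "yaw": 0, "gripper": -0.6}, {"tx": -0.001, "ty": 0, "tz": 0.0045, "yaw": 0, "gripper": -0.6}, {"tx": -0.001, "ty": 0, "tz": 0.0045, "yaw": 0, "gripper": -0.6}]}}

```text
clock: 6.53
tool_pos: [495.3, -34.7, 79.9]
eef_rot: [-0.0, 0.004, 1.0, 0.0]
ft_force: [3.1, -2.6, -11.4]
width: 25.1
grasp_force: 30.0
```

```bash
python3 ck.py 0.01,0.02 108
```

```text
6.5333 [495.3334 -34.6799  79.9025] r 107.87972870266665 ang 0.7196654747557671 Ftool [-3.1378 -2.5695 11.3859] w 25.102003717671508 j [-0.12    0.0873  2.1289 -0.0001  0.926  -1.6818]
0.01 [ 0.0001 -0.0011  0.    ] -0.57
0.02 [ 0.     -0.0022  0.    ] -1.15
```

Now I loosen the grip to a loose cage, so the pin rests on the track, and lower the fingers a little.

Call:
{"fn": "jog_arm", "kwargs": {"targets": [{"tx": 0, "ty": 0, "tz": 0, "yaw": 0, "gripper": -0.35}, {"tx": 0, "ty": 0, "tz": 0, "yaw": 0, "gripper": -0.32}, {"tx": -0.0005, "ty": 0, "tz": 0, "yaw": 0, "gripper": -0.32}, {"tx": -0.0005, "ty": 0, "tz": 0.003, "yaw": 0, "gripper": -0.32}, {"tx": -0.0005, "ty": 0, "tz": 0.006, "yaw": 0, "gripper": -0.32}, {"tx": -0.0005, "ty": 0, "tz": 0.006, "yaw": 0, "gripper": -0.32}, {"tx": -0.0005, "ty": 0, "tz": 0.006, "yaw": 0, "gripper": -0.32}]}}

```text
clock: 7.12
tool_pos: [495.8, -34.6, 74.1]
eef_rot: [-0.0, 0.004, 1.0, 0.0]
ft_force: [0.3, -0.4, 0.3]
width: 30.0
grasp_force: 0.0
```

```bash
python3 ck.py 0.02,0.04,.06,0.08,.1 108; python3 - <<'E'
from h import *
p=bot.read_camera('wrist'); save(p,'w3.png')
E
```

```text
7.1167 [495.8432 -34.5865  74.0626] r 107.36847598276248 ang 0.7188689518655975 Ftool [-0.2928 -0.4343 -0.3013] w 29.955042059330186 j [-0.1198  0.0964  2.1318  0.0001  0.914  -1.6819]
0.02 [ 0.0006 -0.0022 -0.    ] -1.15
0.04 [ 0.0004 -0.0043 -0.    ] -2.29
0.06 [ 0.0003 -0.0065 -0.    ] -3.44
0.08 [ 0.0001 -0.0086 -0.    ] -4.58
0.1 [-0.0002 -0.0108 -0.    ] -5.73
```

View pics/w3.png

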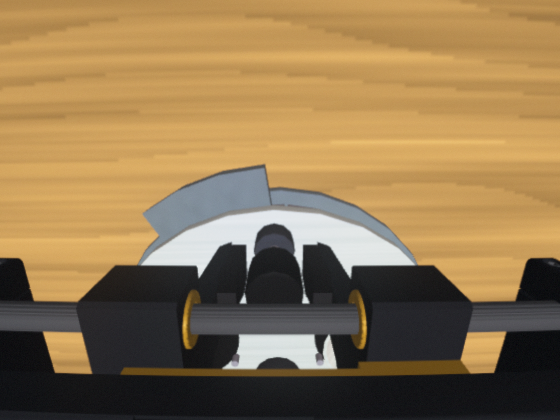

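The wrist picture shows the raised knob at (273,270), free between the fingers, with the base lug block ahead at the left (145–270, 165–235). I push slowly along the track.

Call:
{"fn": "jog_arm", "kwargs": {"targets": [{"tx": 0.0003, "ty": -0.0015, "tz": 0, "yaw": -0.8, "gripper": -0.32}, {"tx": 0.0004, "ty": -0.003, "tz": 0, "yaw": -1.6, "gripper": -0.32}, {"tx": 0.0004, "ty": -0.0045, "tz": 0, "yaw": -2.4, "gripper": -0.32}, {"tx": 0.0003, "ty": -0.006, "tz": 0, "yaw": -3.2, "gripper": -0.32}, {"tx": 0.0002, "ty": -0.0075, "tz": 0, "yaw": -4.0, "gripper": -0.32}, {"tx": 0.0001, "ty": -0.0088, "tz": 0, "yaw": -4.7, "gripper": -0.32}, {"tx": 0, "ty": -0.01, "tz": 0, "yaw": -5.3, "gripper": -0.32}, {"tx": -0.0001, "ty": -0.0108, "tz": 0, "yaw": -5.7, "gripper": -0.32}]}}

```text
clock: 7.83
tool_pos: [496.3, -44.4, 74.3]
eef_rot: [0.0, -0.045, 0.999, 0.001]
ft_force: [1.2, 5.5, 0.2]
width: 29.8
grasp_force: 3.1
```

```bash
python3 ck.py 0.02,0.04,.06,0.08,.1 107.6
```

```text
7.8333 [496.2901 -44.4029  74.2534] r 107.51624257393668 ang 0.8103496362179965 Ftool [-1.7024  5.3268 -0.1776] w 29.774371511189322 j [-0.1408  0.0979  2.1297  0.003   0.9139 -1.8044]
0.02 [ 0.     -0.0022 -0.    ] -1.15
0.04 [-0.0001 -0.0043 -0.    ] -2.29
0.06 [-0.0002 -0.0064 -0.    ] -3.44
0.08 [-0.0004 -0.0086 -0.    ] -4.58
0.1 [-0.0006 -0.0107 -0.    ] -5.73
```

Tangential force is 5 N, pushing smoothly.

Call:
{"fn": "jog_arm", "kwargs": {"targets": [{"tx": 0, "ty": -0.0011, "tz": 0, "yaw": -0.6, "gripper": -0.32}, {"tx": 0, "ty": -0.0022, "tz": 0, "yaw": -1.15, "gripper": -0.32}, {"tx": -0.0001, "ty": -0.0033, "tz": 0, "yaw": -1.7, "gripper": -0.32}, {"tx": -0.0001, "ty": -0.0043, "tz": 0, "yaw": -2.3, "gripper": -0.32}, {"tx": -0.0002, "ty": -0.0054, "tz": 0, "yaw": -2.9, "gripper": -0.32}, {"tx": -0.0002, "ty": -0.0064, "tz": 0, "yaw": -3.4, "gripper": -0.32}]}}

```text
clock: 8.33
tool_pos: [497.1, -50.8, 74.3]
eef_rot: [0.0, -0.075, 0.997, 0.001]
ft_force: [1.2, 5.8, -1.3]
width: 30.0
grasp_force: 3.1
```

```bash
python3 ck.py 0.02,0.04,.06
```

```text
8.3333 [497.1049 -50.7922  74.2528] r 107.57660984929718 ang 0.8702467364732587 Ftool [-2.0258  5.5263  1.3127] w 30.023206925891653 j [-0.1532  0.1004  2.1269  0.0029  0.9142 -1.8761]
0.02 [-0.0001 -0.0022 -0.    ] -1.15
0.04 [-0.0002 -0.0043 -0.    ] -2.29
0.06 [-0.0003 -0.0064 -0.    ] -3.44
```

Call:
{"fn": "jog_arm", "kwargs": {"targets": [{"tx": 0, "ty": -0.0008, "tz": 0, "yaw": -0.4, "gripper": -0.32}, {"tx": 0, "ty": -0.0016, "tz": 0, "yaw": -0.85, "gripper": -0.32}, {"tx": 0, "ty": -0.0024, "tz": 0, "yaw": -1.3, "gripper": -0.32}]}}

```text
clock: 8.58
tool_pos: [497.5, -53.0, 74.2]
eef_rot: [0.0, -0.086, 0.996, 0.001]
ft_force: [1.3, 6.2, -0.8]
width: 29.7
grasp_force: 2.6
```

```bash
python3 ck.py 0.02,0.04
```

```text
8.5833 [497.4949 -53.0418  74.2469] r 107.58833251591581 ang 0.8914694895462518 Ftool [-2.3841  5.9043  0.8539] w 29.7442650895732 j [-0.1577  0.1015  2.1257  0.0031  0.9142 -1.9032]
0.02 [-0.0001 -0.0022 -0.    ] -1.15
0.04 [-0.0001 -0.0043 -0.    ] -2.29
```

Call:
{"fn": "jog_arm", "kwargs": {"targets": [{"tx": 0, "ty": -0.0008, "tz": 0, "yaw": -0.4, "gripper": -0.32}, {"tx": 0, "ty": -0.0016, "tz": 0, "yaw": -0.85, "gripper": -0.32}, {"tx": -0.0001, "ty": -0.0024, "tz": 0, "yaw": -1.3, "gripper": -0.32}]}}

```text
clock: 8.83
tool_pos: [498.0, -55.4, 74.3]
eef_rot: [0.0, -0.098, 0.995, 0.001]
ft_force: [1.1, 6.4, -0.9]
width: 30.2
grasp_force: 3.0
```

Call:
{"fn": "jog_arm", "kwargs": {"targets": [{"tx": 0, "ty": -0.0008, "tz": 0, "yaw": -0.4, "gripper": -0.32}, {"tx": 0, "ty": -0.0016, "tz": 0, "yaw": -0.85, "gripper": -0.32}, {"tx": -0.0001, "ty": -0.0024, "tz": 0, "yaw": -1.3, "gripper": -0.32}]}}

```text
clock: 9.08
tool_pos: [498.5, -57.7, 74.2]
eef_rot: [0.0, -0.109, 0.994, 0.001]
ft_force: [0.8, 5.4, -0.1]
width: 29.9
grasp_force: 2.5
```

Call:
{"fn": "jog_arm", "kwargs": {"targets": [{"tx": 0, "ty": -0.0008, "tz": 0, "yaw": -0.4, "gripper": -0.32}, {"tx": 0, "ty": -0.0016, "tz": 0, "yaw": -0.85, "gripper": -0.32}, {"tx": -0.0001, "ty": -0.0024, "tz": 0, "yaw": -1.3, "gripper": -0.32}]}}

```text
clock: 9.33
tool_pos: [499.1, -60.1, 74.2]
eef_rot: [0.0, -0.12, 0.993, 0.001]
ft_force: [1.7, 6.5, -1.2]
width: 30.1
grasp_force: 2.7
```

Call:
{"fn": "jog_arm", "kwargs": {"targets": [{"tx": 0, "ty": -0.0008, "tz": 0, "yaw": -0.4, "gripper": -0.32}, {"tx": 0, "ty": -0.0016, "tz": 0, "yaw": -0.85, "gripper": -0.32}, {"tx": -0.0001, "ty": -0.0024, "tz": 0, "yaw": -1.3, "gripper": -0.32}]}}

```text
clock: 9.58
tool_pos: [499.7, -62.3, 74.2]
eef_rot: [0.0, -0.131, 0.991, 0.001]
ft_force: [-0.2, 5.0, 0.1]
width: 30.0
grasp_force: 2.7
```

Call:
{"fn": "jog_arm", "kwargs": {"targets": [{"tx": 0, "ty": -0.0008, "tz": 0, "yaw": -0.4, "gripper": -0.32}, {"tx": 0, "ty": -0.0016, "tz": 0, "yaw": -0.85, "gripper": -0.32}, {"tx": -0.0001, "ty": -0.0024, "tz": 0, "yaw": -1.3, "gripper": -0.32}]}}

```text
clock: 9.83
tool_pos: [500.4, -64.5, 74.2]
eef_rot: [0.0, -0.143, 0.99, 0.001]
ft_force: [0.3, 6.1, 0.9]
width: 30.0
grasp_force: 2.7
```

```bash
python3 ck.py 0.02,0.04
```

```text
9.8333 [500.367  -64.5366  74.2127] r 107.56010985418771 ang 1.0016645596641327 Ftool [-2.0328  5.8024 -0.8553] w 30.044317742627133 j [-0.1794  0.1096  2.1167  0.0032  0.9157 -2.0385]
0.02 [-0.     -0.0022 -0.    ] -1.15
0.04 [-0.0001 -0.0043 -0.    ] -2.29
```

Call:
{"fn": "jog_arm", "kwargs": {"targets": [{"tx": 0, "ty": -0.0008, "tz": 0, "yaw": -0.4, "gripper": -0.32}, {"tx": 0, "ty": -0.0016, "tz": 0, "yaw": -0.85, "gripper": -0.32}, {"tx": -0.0001, "ty": -0.0024, "tz": 0, "yaw": -1.3, "gripper": -0.32}]}}

```text
clock: 10.08
tool_pos: [501.1, -66.8, 74.2]
eef_rot: [0.0, -0.154, 0.988, 0.001]
ft_force: [-0.4, 5.6, -0.2]
width: 29.7
grasp_force: 2.9
```

Call:
{"fn": "jog_arm", "kwargs": {"targets": [{"tx": 0, "ty": -0.0008, "tz": 0, "yaw": -0.4, "gripper": -0.32}, {"tx": 0, "ty": -0.0016, "tz": 0, "yaw": -0.85, "gripper": -0.32}, {"tx": -0.0001, "ty": -0.0024, "tz": 0, "yaw": -1.3, "gripper": -0.32}]}}

```text
clock: 10.33
tool_pos: [501.8, -69.1, 74.2]
eef_rot: [0.0, -0.165, 0.986, 0.001]
ft_force: [-0.5, 5.5, 1.4]
width: 30.0
grasp_force: 3.1
```

Call:
{"fn": "jog_arm", "kwargs": {"targets": [{"tx": 0, "ty": -0.0008, "tz": 0, "yaw": -0.4, "gripper": -0.32}, {"tx": 0, "ty": -0.0016, "tz": 0, "yaw": -0.85, "gripper": -0.32}, {"tx": -0.0001, "ty": -0.0024, "tz": 0, "yaw": -1.3, "gripper": -0.32}]}}

```text
clock: 10.58
tool_pos: [502.7, -71.3, 74.2]
eef_rot: [0.0, -0.176, 0.984, 0.001]
ft_force: [-0.1, 6.1, 0.5]
width: 30.0
grasp_force: 2.7
```

Call:
{"fn": "jog_arm", "kwargs": {"targets": [{"tx": 0, "ty": -0.0008, "tz": 0, "yaw": -0.4, "gripper": -0.32}, {"tx": 0, "ty": -0.0016, "tz": 0, "yaw": -0.85, "gripper": -0.32}, {"tx": -0.0001, "ty": -0.0024, "tz": 0, "yaw": -1.3, "gripper": -0.32}]}}

```text
clock: 10.83
tool_pos: [503.6, -73.6, 74.2]
eef_rot: [0.0, -0.187, 0.982, 0.001]
ft_force: [-0.2, 6.3, 0.8]
width: 29.9
grasp_force: 2.6
```

```bash
python3 ck.py 0.02,0.04
```

```text
10.8333 [503.5692 -73.5881  74.2117] r 107.58108302896152 ang 1.0909493217919009 Ftool [-2.1765  5.9089 -0.7769] w 29.937047591125086 j [-0.1956  0.1178  2.1074  0.0029  0.9172 -2.1454]
0.02 [-0.     -0.0022 -0.    ] -1.15
0.04 [-0.0001 -0.0043 -0.    ] -2.29
```

Call:
{"fn": "jog_arm", "kwargs": {"targets": [{"tx": 0, "ty": -0.0008, "tz": 0, "yaw": -0.4, "gripper": -0.32}, {"tx": 0, "ty": -0.0016, "tz": 0, "yaw": -0.85, "gripper": -0.32}, {"tx": -0.0001, "ty": -0.0024, "tz": 0, "yaw": -1.3, "gripper": -0.32}]}}

```text
clock: 11.08
tool_pos: [504.4, -75.8, 74.1]
eef_rot: [-0.0, -0.199, 0.98, 0.001]
ft_force: [-0.5, 6.4, 0.6]
width: 30.2
grasp_force: 3.0
```

Call:
{"fn": "jog_arm", "kwargs": {"targets": [{"tx": 0, "ty": -0.0008, "tz": 0, "yaw": -0.4, "gripper": -0.32}, {"tx": 0, "ty": -0.0016, "tz": 0, "yaw": -0.85, "gripper": -0.32}, {"tx": -0.0001, "ty": -0.0024, "tz": 0, "yaw": -1.3, "gripper": -0.32}]}}

```text
clock: 11.33
tool_pos: [505.6, -79.4, 74.2]
eef_rot: [-0.0, -0.21, 0.978, -0.0]
ft_force: [0.0, 0.7, 0.8]
width: 30.1
grasp_force: 0.0
```

The force vanished and the tool jumped forward, so the pin seems to have dropped. I stop and look.

```bash
python3 - <<'E'
from h import *
p=bot.read_camera('wrist'); save(p,'w4.png')
E
python3 ck.py 0.02
```

```text
11.3833 [505.8496 -79.6729  74.3195] r 107.96048271286774 ang 1.1511512607312198 Ftool [ 0.8995 -0.5605  0.3213] w 30.087988103368517 j [-0.2045  0.1228  2.1015 -0.0008  0.917  -2.1986]
0.02 [-0.0001 -0.0022  0.    ] -1.15
```

View pics/w4.png

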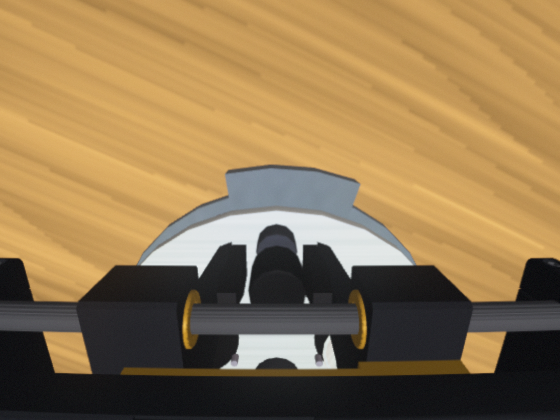

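```bash
python3 - <<'E'
from h import *
w=bot.read_camera('wrist');fr=w['frame']
for l in ('knob','hub'): print(l,[(round(r['conf'],2),r['pixel']) for r in bot.landmark_of(w,l)[:2]])
out=[]
a=cv2.imread('pics/w2.png')[:,:560];b=cv2.imread('pics/w3.png');c=cv2.cvtColor(fr,cv2.COLOR_RGB2BGR)
for im in (a,b,c):
    g=im[215:315,230:330].astype(float); g=np.clip(g*2.2,0,255).astype(np.uint8); out.append(cv2.resize(g,(266,266),interpolation=cv2.INTER_CUBIC))
row=np.hstack(out)
P,R=tool();
d=c[215:315,230:330].astype(float);d=cv2.resize(np.clip(d*2.2,0,255).astype(np.uint8),(330,330),interpolation=cv2.INTER_CUBIC)
t=[]
for pl in (0,9):
    e=d.copy()
    for rad,z,col in ((13,100+pl,(0,255,0)),(13,74+pl,(0,255,255)),(12,64,(0,0,255))):
        k=P[:2]
        k=np.array([603.2,-33.])+(k-[603.2,-33])*108/np.hypot(*(k-[603.2,-33]))
        q=np.array([(proj(w,[k[0]+rad*np.cos(s),k[1]+rad*np.sin(s),z])-[229.5,214.5])*3.3 for s in np.linspace(0,6.29,90)])
        cv2.polylines(e,[q.astype(int)],True,col,1)
    t.append(e)
im=np.zeros((600,800,3),np.uint8);im[:266,:798]=row;im[268:598,:660]=np.hstack(t)
cv2.imwrite('pics/cmp.png',im)
E
```

```text
knob [(0.69, [270.7, 274.8])]
hub []
```

View pics/cmp.png

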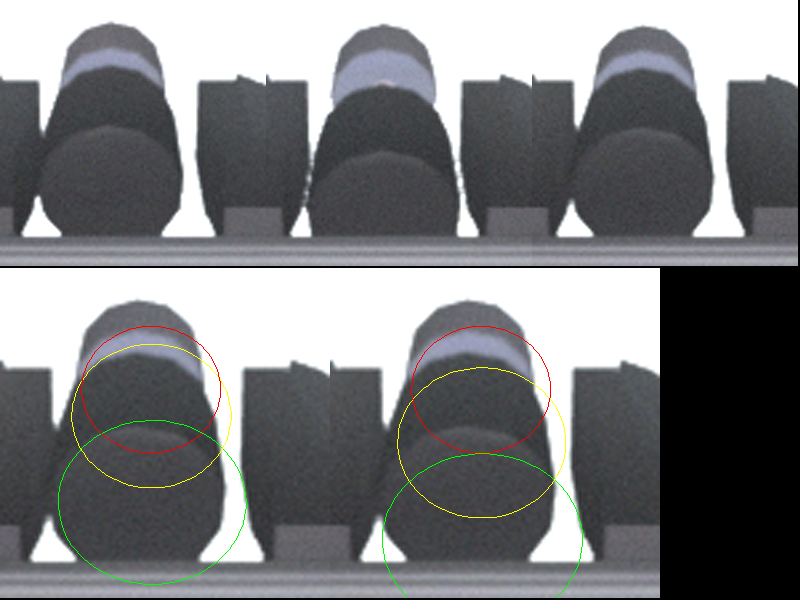

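In the brightened crops, the present knob (third) shows the same narrow spring-rod band as at the start (first, home) and not the wide band of the raised knob (second). The pin is fully home. Next I open and retreat straight up.

Call:
{"fn": "jog_arm", "kwargs": {"targets": [{"tx": 0, "ty": 0, "tz": 0, "yaw": 0, "gripper": -0.1}, {"tx": 0, "ty": 0, "tz": 0, "yaw": 0, "gripper": 0.1}, {"tx": 0, "ty": 0, "tz": 0, "yaw": 0, "gripper": 0.1}, {"tx": 0, "ty": 0, "tz": -0.02, "yaw": 0, "gripper": 0.1}, {"tx": 0, "ty": 0, "tz": -0.05, "yaw": 0, "gripper": 0.1}, {"tx": 0, "ty": 0, "tz": -0.09, "yaw": 0, "gripper": 0.1}, {"tx": 0, "ty": 0, "tz": -0.13, "yaw": 0, "gripper": 0.1}, {"tx": 0, "ty": 0, "tz": -0.13, "yaw": 0, "gripper": 0.1}, {"tx": 0, "ty": 0, "tz": -0.13, "yaw": 0, "gripper": 0.1}]}}

```text
clock: 12.28
tool_pos: [508.1, -79.7, 207.9]
eef_rot: [0.003, -0.21, 0.978, -0.002]
ft_force: [-0.1, 0.5, -0.6]
width: 48.4
grasp_force: 0.0
```

```bash
python3 - <<'E'
from h import *
np.set_printoptions(precision=1,suppress=True)
w=bot.read_camera('wrist');s=bot.read_camera('scene')
im=np.zeros((420,800,3),np.uint8)
im[:,:400]=w['frame'][:420,80:480];im[:300,400:]=cv2.resize(s['frame'][165:270,190:330],(400,300),interpolation=cv2.INTER_CUBIC)
H=np.array([603.2,-33.]);a=2.4375+1.13
k=H+108*np.array([np.cos(a),np.sin(a)])
for z,c in ((100,(0,255,0)),(109,(255,0,0))):
    q=np.array([proj(w,[k[0]+13*np.cos(t),k[1]+13*np.sin(t),z])-[80,0] for t in np.linspace(0,6.3,60)]);cv2.polylines(im,[q.astype(int)],True,c,1)
cv2.imwrite('pics/end.png',im[:,:,::-1]); print(bot.sense()['tool_pos'],bot.sense()['ft_force'])
E
```

```text
[505.2 -79.1 203.6] [ 0.3 -0.4 -0.9]
```

View pics/end.png

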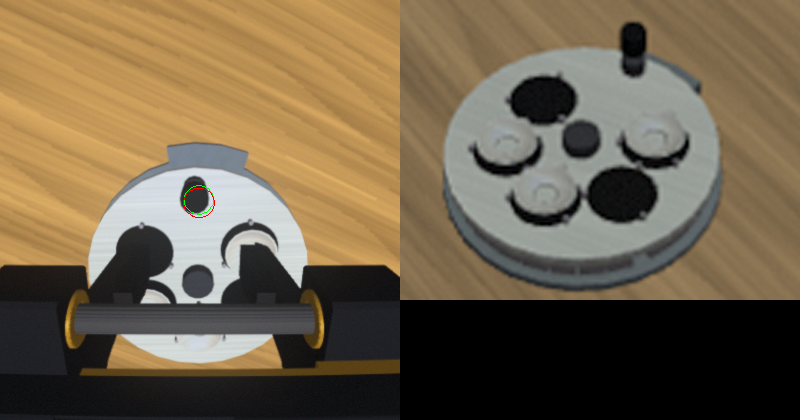

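The final views show the gripper clear of the knob (wrist 275,195), the knob in its low position, and all three dishes between their stubs. Handing in.

```bash
python3 -c "
from bench import bot
print(bot.close_job())"
```

```text
the job is handed in; nothing more can be done
None
```

I drew the pin, turned the wheel counter-clockwise about 1.15 rad to the next hole, felt the pin drop home there, let go of the knob and handed the job in. In the final views the dishes were in place; the hand-in call returned no verdict.

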